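# Find the pole nut lost in the tilt-out feed bin

## Task

One of the feeder pole's big hex nuts has dropped into the empty white tilt-out feed bin. Tilt the bin fully out, feel along its bottom for the nut and take it out, set it down gently on the floor of the terracotta leaf dish before letting go of it, then push the bin fully shut. Leave the dish, bowl, cup and scoop where they stand.

Things in the scene. Friction and masses are not known exactly. Their poses are not given: they have to be found in the camera images.
- bin_hinge (a point): Middle of the bin's hinge line, at the foot of its front panel, 45 mm above the slab; does not turn with the bin. x points into the case (front faces -x), y along the hinge, z up. White fixed case 340 wide (y), roof top 105 mm above the hinge line, its front edge at x +7 mm; the case stands behind that edge. When open, the bin's inside corner (front panel to floor, 90 deg), where the nut comes to lie, runs 5 mm above this line.
- bin_tab (a point): Middle of the upright grip tab on top of the bin's front panel (tab 100 wide, 5 thick, with a 9 mm bead). Turns with the bin; its z points up the panel. Bin shut: 122 mm above the hinge line; the tab rises from 100 to 143 mm, 38 mm of it above the case roof, and can be hooked from behind (+x side). To shut the open bin, lift the tab up and over: a level push on it may jam.
- bin (a joint): Tilt of the bin about its hinge, rad: 0 shut, 1.13 fully out (65 deg, front panel leaning towards -x). Past about 0.6 it falls open by itself, below that it falls shut. Opaque wedge-shaped bin, 308 wide inside, front 85 and floor 80 deep inside, walls 4-5 mm. Holds only a loose steel hex nut, 30 across flats and 30 high, about 0.12 kg, at an unknown place within 100 mm of the middle along y; as the bin tilts it slides into the corner of front and floor.
- dish_in (a point): Middle of the inner floor of the loose terracotta leaf dish, 10 mm above the slab. Pointed-oval dish 152 long (x, stalk at -x) and 96 wide, rim 26 mm high; flat inner floor 126 x 78 mm, also pointed-oval (the rules call it dish_c0). About 0.4 kg.
- bowl: Clear glass bowl, 136 across, 58 high, loose, a bystander; origin at the centre of its underside.
- cup: Stainless steel cup, 78 across, 78 high, loose, a bystander; origin at the centre of its underside.
- scoop_center (a point): Bamboo scoop lying on the slab, 215 long, 60 wide, 36 high, loose, a bystander; point at the root of its handle, 18 mm up, handle towards -x.
There are look-alikes about, which are no part of the job. What is shaped like the part that bears dish_in but black or pink is not meant.

How it is judged:
By the outcome, as a careful person would: the job done as asked, in the order asked, and still so for the second after the job is handed in, with the robot touching nothing.
It also fails if it takes over 72 s, if anything falls off the work surface, if the arm or the gripper's body presses on something with over 40 N, if the wrist force passes 120 N, or if a joint passes its speed limit or range.

## Robot

A 6-joint arm with a two-finger parallel gripper is mounted at the origin on the work surface. World frame = base frame: x ahead of the robot, y to its left, z up, the work surface at z = 0. Lengths are in mm, angles in rad, forces in N, time in s.
With the tool pointing down it reaches from about 350 to 925 mm from the base axis. Payload 6.4 kg.
Tool frame: the origin (TCP) lies midway between the tips of the shut fingers; the grasp point (between the pads) lies 19 mm behind it; z points along the fingers, y is the line along which they close (so a half turn about z gives the same grasp; the last joint's range is limited). The gripper opens to 85 mm and grips with 20 to 120 N. Pads are 22 mm wide; open, the fingers measure 114 mm over their backs; the gripper's body (76 mm by 85 mm) begins 54 mm behind the grasp point. The pads swing forward as they close: fully open they stand 13 mm farther back than shut.
Start: joints at [1.107, 0.245, 1.558, -0, 1.339, -0.174], TCP at [185.741, 622.908, 231.29] pointing down, gripper open.
Joint ranges: [-3.13, 3.13], [-1.02, 2.26], [0.13, 2.54], [-0.95, 4.09], [0.21, 2.88], [-2.74, 2.74]. Speed limits (rad/s): [2.57, 2.57, 3.14, 3.14, 3.14, 3.14].

## Interface

Orientations are given as a unit quaternion [w, x, y, z].
In Python, from rig import observe, get_image, camera_params, hand_in, outline_of gives the robot as it stands.
- The arm moves only by the tool step_arm, never from a script. Its argument "motion" is a list of rows, each an object with "gripper": the closure, from 0 (fully open) to 1 (shut); "offset": the shift along the tool's x, y, z in m, a list of three; "roll": the turn about the tool's z in degrees. A call has 1 to 20 rows; each row is the pose to reach, as a shift and turn from the pose commanded when the call began, along the tool's axes at that moment; what a row does not reach only later rows make up. A row lasts 1/8 s, in which the tool goes at most 62.5 mm and 10.7 degrees, less where a joint would pass 70% of its speed; a pose out of reach is approached as far as the arm can. A call with a gripper value outside its range is refused whole. The fingers move at their own pace and stop on an object; "force" is the grip in N (left out, the last holds). Time passes only in rows, so rows that repeat a pose let the fingers close. It gives the time, the measured TCP pose, the force, the opening and the grip force at its end, in the units of the state.
- observe(): the state, without advancing time (a new reading comes with each control period).
- get_image(name): name is "scene" or "top" or "wrist"; returns the picture (400x640x3 uint8, blue, green, red); there is no depth.
- camera_params(name): a dict with "camera_matrix" (3x3 intrinsics, pixels), "k1" (the pictures are not rectified: a ray, as slopes to the right and down, at radius r is drawn at 1 + k1 r^2 times it, then the intrinsics apply), "xyz" and "attitude" of the camera in the world. Camera axes: x right, y up, looking along -z (the intrinsics and any distortion apply to the point x, -y, -z); pixel columns grow to the right and rows downward; lengths in mm; the calibration is good to about 2 mm. A picture is of the moment at which its call begins: read the wrist's pose just before it. camera_params takes no time and is no camera call; for the wrist camera it gives the pose at the moment of the call.
- hand_in(): hands the job in; it is judged then, once.
Trained networks look in the newest picture that a camera, given by its name, has taken for a name from the list of things; names that differ only in an ending like _2 or _b are one class to them, and where a whole thing is asked for, a point or a joint stands for the part that bears it (a point fixed in the world has none). Each returns a list of dicts, best first, with "score" (0 to 1); they miss things now and then, are a little off and sometimes report something else, mostly with a low value. They report only what shows in the picture. A call takes as long as a camera call. They do not tell look-alikes from the thing itself.
- outline_of(camera, label): "pixels" (400x640 bool, what is visible of it) and "rect" ([centre column, centre row, width, height] in pixels, round what is visible of it).
The state is a dict: "clock": time; "qpos": joint angles; "dq": joint speeds; "tau": joint torques, N m; "tcp_pos": TCP position; "ee_rot": TCP orientation; "contact_force": force on the tool from outside, world axes, zero at the start; "wrist_torque": the same for the moment, N m; "opening": opening from 0.0 (shut) to 1.0 (fully open); "grip_force": force on a finger pad.
Only numpy, scipy, OpenCV 4.12 (cv2) and the standard library are available. Lean on these libraries where they do the work, as an engineer would, in place of code of your own. Each camera call takes 0.05 s, during which the arm holds its last target. There are 200 camera calls.

## Working session

There is one attempt and no reset: what is moved stays moved. The work goes in short steps, Python scripts to look and compute and a tool call to move; the robot and the scene stay as the last step left them, time stands still between calls to the robot, and variables do not carry over. Pictures are saved under pics/ and viewed, at most 10 in all, crops included, and the job is handed in when it is done.

Besides the shell and the picture viewer there is one more tool, called as name(argument=value, ...), one argument or row to a line, values as JSON. step_arm: Moves the arm, as the interface text tells. Its arguments: {"type":"object","properties":{"motion":{"type":"array"},"force":{"type":"number"}},"required":["motion"]}

```bash
ls; mkdir -p pics
cat > h.py <<'E'
import numpy as np, cv2
from rig import *
from scipy.spatial.transform import Rotation as R
def quat(q): return R.from_quat([q[1],q[2],q[3],q[0]])
def ray(p,uv):
    K=np.array(p["camera_matrix"]);k=p["k1"]
    d=np.array([(uv[0]-K[0,2])/K[0,0],(uv[1]-K[1,2])/K[1,1]]);s=d.copy()
    for _ in range(20): s=d/(1+k*(s@s))
    a=np.array(p["attitude"]); M=quat(a).as_matrix() if a.size==4 else a
    return np.array(p["xyz"]),M@np.array([s[0],-s[1],-1])
def atz(p,uv,z):
    o,d=ray(p,uv); return o+d*(z-o[2])/d[2]
def proj(p,X):
    K=np.array(p["camera_matrix"]);a=np.array(p["attitude"]); M=quat(a).as_matrix() if a.size==4 else a
    c=M.T@(np.array(X)-np.array(p["xyz"]));s=np.array([c[0],-c[1]])/-c[2];s=s*(1+p["k1"]*(s@s))
    return np.array([K[0,0]*s[0]+K[0,2],K[1,1]*s[1]+K[1,2]])
E
cat > a.py <<'E'
from h import *
print(observe())
for c in ["scene","top"]:
    p=camera_params(c);print(c,p)
    im=get_image(c);cv2.imwrite(f"pics/{c}0.png",im)
    for l in ["bin","bin_tab","dish_in","bowl","cup","scoop_center"]:
        for o in outline_of(c,l)[:4]:
            m=o["pixels"];r=o["rect"];print(l,round(o["score"],2),np.round(r,1),"z10:",np.round(atz(p,r[:2],10),0),"bgr",im[m].mean(0).round())
E
python3 a.py; python3 -c "
import cv2,numpy as np
a=cv2.imread('pics/scene0.png');b=cv2.imread('pics/top0.png')
cv2.imwrite('pics/both.png',cv2.resize(np.vstack([a,b]),(480,600)))"
```

```text
pics
{'clock': 0.0, 'qpos': array([ 1.10688646e+00,  2.45859652e-01,  1.55907074e+00, -1.13511295e-05,
        1.33873564e+00, -1.74083215e-01]), 'dq': array([ 0.0010881 ,  0.00097366,  0.00039412,  0.0018579 ,  0.00040457,
       -0.00105476]), 'tau': array([-1.41431759e-03, -4.29491222e+01, -3.26131690e+01, -2.22163476e-04,
        5.24488685e-03, -3.58426394e-05]), 'tcp_pos': array([185.47778606, 622.35547983, 230.12070102]), 'ee_rot': array([-3.19876570e-04,  1.44405289e-01,  9.89518084e-01, -9.86120441e-04]), 'contact_force': array([ 0.55975553, -0.69377815, -0.49300735]), 'wrist_torque': array([-0.00167222,  0.00580816, -0.02866075]), 'grip_force': 0.0, 'opening': 1.0007335519239076}
scene {'camera_matrix': array([[505.35703795,   0.        , 317.22902525],
       [  0.        , 505.35703795, 197.42171968],
       [  0.        ,   0.        ,   1.        ]]), 'k1': -0.1472021330581477, 'xyz': array([1987.77777291,   91.03775914, 1056.0851717 ]), 'attitude': array([0.6185016 , 0.34321795, 0.34238025, 0.61841165])}
bin 0.72 [312.2 202.8  29.8   7.7] z10: [353.  74.  10.] bgr [142
[... 941 characters left out ...]
ude': array([ 0.71520462,  0.03214172, -0.00964652, -0.69810902])}
bin 0.69 [337.8 170.2 113.5  17.3] z10: [611.  71.  10.] bgr [70. 73. 73.]
bin_tab 0.73 [336.7 170.1 111.4  15.4] z10: [611.  75.  10.] bgr [70. 73. 73.]
dish_in 0.93 [267.1 260.2  41.6  31. ] z10: [310. 296.  10.] bgr [ 81.  69. 116.]
dish_in 0.89 [248.7 196.3  28.6  45.3] z10: [518. 364.  10.] bgr [35. 50. 86.]
dish_in 0.6 [183.3 207.1  47.   25.7] z10: [477. 583.  10.] bgr [20. 20. 22.]
bowl 0.67 [473.2 186.5  48.2  42.8] z10: [ 567. -373.   10.] bgr [99. 99. 96.]
cup 0.71 [461.4 241.8  28.6  26.6] z10: [ 386. -335.   10.] bgr [71. 69. 70.]
scoop_center 0.79 [248.2 159.9  52.   55.9] z10: [639. 370.  10.] bgr [51. 78. 94.]
```

View pics/scene0.png

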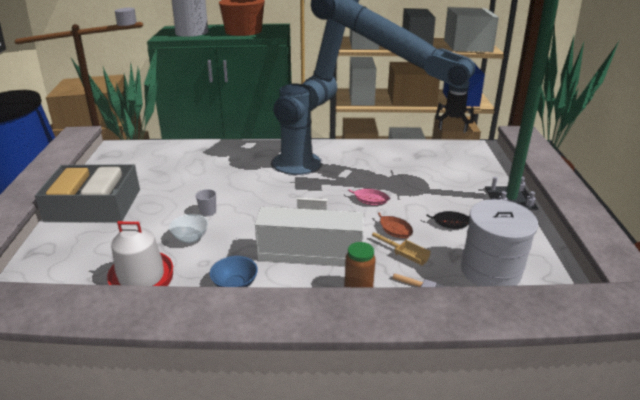

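View pics/top0.png

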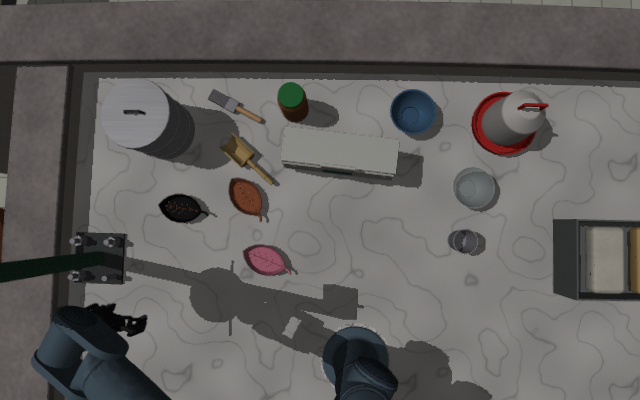

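The scene shows the white case at about (312,232) with its tab on the robot side. In the top picture it spans about (283–400, 125–180). There are three leaf dishes in the top picture: terracotta at (249,196), pink at (267,260) and black at (183,207). Only the one at (249,196) is terracotta, so that is the target. I'll confirm it in one enlarged crop that also takes in the bin.

```bash
cat > b.py <<'E'
from h import *
p=camera_params("top");w=camera_params("wrist");s=observe()
print(w); print(quat(s["ee_rot"]).as_matrix().round(3))
im=cv2.imread("pics/top0.png")
cv2.imwrite("pics/c1.png",cv2.resize(im[120:230,225:410],None,fx=4,fy=4,interpolation=cv2.INTER_CUBIC))
get_image("top")
for l in ["dish_in","bin_tab"]:
    for o in outline_of("top",l)[:4]:
        m=o["pixels"].astype(np.uint8);q=cv2.findNonZero(m);r=cv2.minAreaRect(q);b=cv2.boxPoints(r)
        M=cv2.moments(m,True);c=(M["m10"]/M["m00"],M["m01"]/M["m00"])
        z=26 if l=="dish_in" else 160
        print(l,im[m>0].mean(0).round(),"centroid",np.round(c,1),np.round(atz(p,c,z),0),"box",b.round(0).tolist(),[np.round(atz(p,v,z)[:2]).tolist() for v in b])
E
python3 b.py
```

```text
{'camera_matrix': array([[278.83720068,   0.        , 322.31773008],
       [  0.        , 278.83720068, 198.98983221],
       [  0.        ,   0.        ,   1.        ]]), 'k1': -0.021901153109432105, 'xyz': array([107.91753677, 646.6519804 , 374.40203383]), 'attitude': array([ 0.79142496, -0.12725001, -0.09527884,  0.59023377])}
[[-0.958  0.286  0.   ]
 [ 0.286  0.958  0.   ]
 [ 0.     0.    -1.   ]]
dish_in [36. 50. 85.] centroid [245.2 195.7] [519. 372.  26.] box [[223.0, 207.0], [231.0, 175.0], [267.0, 184.0], [259.0, 216.0]] [[478.0, 445.0], [586.0, 422.0], [559.0, 301.0], [452.0, 324.0]]
dish_in [ 81.  68. 115.] centroid [264.2 259.4] [314. 302.  26.] box [[242.0, 245.0], [287.0, 241.0], [290.0, 273.0], [245.0, 277.0]] [[358.0, 376.0], [374.0, 229.0], [273.0, 217.0], [256.0, 363.0]]
dish_in [17. 17. 20.] centroid [180.2 207.4] [475. 587.  26.] box [[157.0, 200.0], [195.0, 185.0], [206.0, 213.0], [168.0, 228.0]] [[498.0, 668.0], [552.0, 541.0], [459.0, 498.0], [406.0, 625.0]]
bin_tab [69. 73. 73.] centroid [336.9 169.5] [592.  76. 160.] box [[283.0, 167.0], [284.0, 158.0], [392.0, 171.0], [391.0, 180.0]] [[596.0, 231.0], [621.0, 229.0], [590.0, -82.0], [566.0, -79.0]]
```

View pics/c1.png

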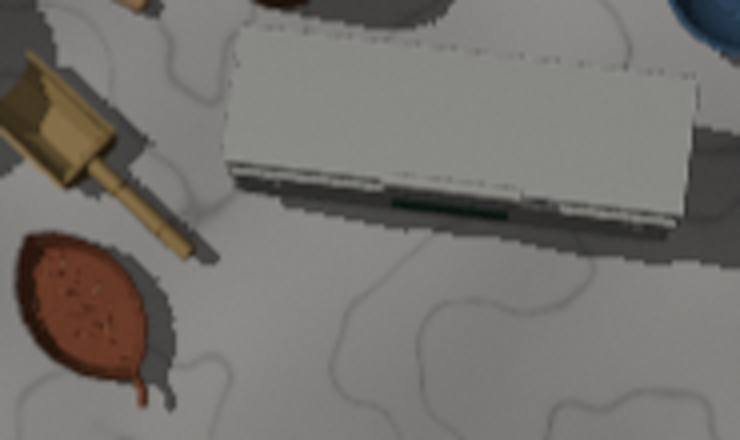

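The crop confirms it: the terracotta leaf dish is at crop (85,305), which is top (246,196). The case's front edge runs from (230,165) to (683,218) in the crop, with the tab's top edge at about (385,180) to (521,192).

```bash
cat > c.py <<'E'
from h import *
p=camera_params("top")
f=lambda u,v:(225+(u+.5)/4-.5,120+(v+.5)/4-.5)
for n,u,v,z in [("rfL",230,164,150),("rfR",683,217,150),("rbL",243,28,150),("rbR",696,80,150),("tabL",385,178,188),("tabR",521,190,188)]:
    print(n,atz(p,f(u,v),z).round(1))
E
python3 c.py
```

```text
rfL [616.1 236.6 150. ]
rfR [584.  -94.5 150. ]
rbL [717.6 230.2 150. ]
rbR [ 684.9 -102.8  150. ]
tabL [602.  121.3 188. ]
tabR [595.5  25.5 188. ]
```

step_arm(
  motion=[
    {"gripper":1,"offset":[-0.583,-0.403,-0.02],"roll":-11},
    {"gripper":1,"offset":[-0.583,-0.403,-0.02],"roll":-11},
    {"gripper":1,"offset":[-0.583,-0.403,-0.02],"roll":-11},
    {"gripper":1,"offset":[-0.583,-0.403,-0.02],"roll":-11},
    {"gripper":1,"offset":[-0.583,-0.403,-0.02],"roll":-11},
    {"gripper":1,"offset":[-0.583,-0.403,-0.02],"roll":-11},
    {"gripper":1,"offset":[-0.583,-0.403,-0.02],"roll":-11},
    {"gripper":1,"offset":[-0.583,-0.403,-0.02],"roll":-11},
    {"gripper":1,"offset":[-0.583,-0.403,-0.02],"roll":-11},
    {"gripper":1,"offset":[-0.583,-0.403,-0.02],"roll":-11},
    {"gripper":1,"offset":[-0.583,-0.403,-0.02],"roll":-11},
    {"gripper":1,"offset":[-0.583,-0.403,-0.02],"roll":-11},
    {"gripper":1,"offset":[-0.583,-0.403,-0.02],"roll":-11},
    {"gripper":1,"offset":[-0.583,-0.403,-0.02],"roll":-11},
  ],
)

```text
clock: 2.6
tcp_pos: [628.5, 71.4, 251.1]
ee_rot: [-0.0, 0.048, 0.999, 0.0]
contact_force: [0.4, -0.4, -0.3]
opening: 0.003
grip_force: 0.0
```

```bash
cat > d.py <<'E'
from h import *
import sys
n=sys.argv[1]; w=camera_params("wrist");im=get_image("wrist")
H=np.array([593,72,45.]);ex=np.array([.9954,-.0965,0]);ey=np.array([.0965,.9954,0])
for x,y,z,c in [(7,170,105,(0,0,255)),(7,-170,105,(0,0,255)),(7,0,105,(0,0,255)),(2,50,143,(0,255,0)),(2,-50,143,(0,255,0)),(2,0,100,(255,0,0)),(0,0,0,(255,0,255))]:
    q=proj(w,H+x*ex+y*ey+[0,0,z]);print(x,y,z,q.round(1));cv2.circle(im,tuple(int(v) for v in q.round()),3,c,1)
cv2.imwrite(f"pics/{n}.png",im);s=observe();print(s["tcp_pos"],s["ee_rot"],s["opening"],s["clock"],w["xyz"])
E
python3 d.py w1
```

```text
7 170 105 [506.9 169.8]
7 -170 105 [129.4 169.5]
7 0 105 [318.2 169.3]
2 50 143 [383.5 173.6]
2 -50 143 [251.5 173.5]
2 0 100 [318.2 162.7]
0 0 0 [319.3 145.9]
[628.44525485  71.61356959 251.23775018] [-2.55601230e-04  4.79654821e-02  9.98848951e-01  1.44827883e-04] -0.002256619051832852 2.65 [547.79256646  79.78740624 394.26673978]
```

View pics/w1.png

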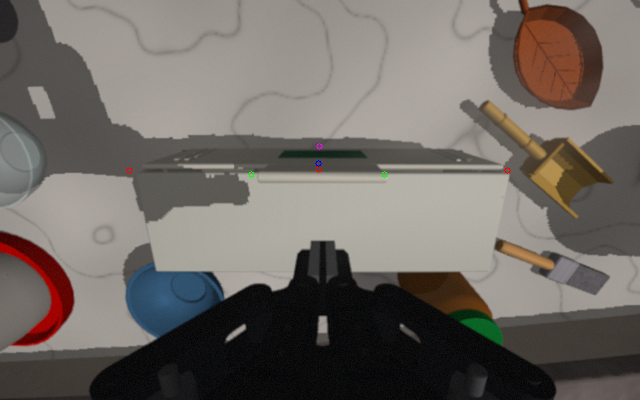

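The wrist view shows the tab at columns 258–387, rows 174–183, and the roof's front edge at row 170, columns 133–512. My estimate was about 4 mm off in y; the fingers stand behind the tab as planned.

step_arm(
  motion=[
    {"gripper":1,"offset":[0,0,0.05],"roll":0},
    {"gripper":1,"offset":[0,0,0.085],"roll":0},
    {"gripper":1,"offset":[0,0,0.091],"roll":0},
    {"gripper":1,"offset":[0.007,0,0.091],"roll":0},
    {"gripper":1,"offset":[0.015,0,0.091],"roll":0},
    {"gripper":1,"offset":[0.026,0,0.091],"roll":0},
    {"gripper":1,"offset":[0.038,0,0.092],"roll":0},
    {"gripper":1,"offset":[0.05,0,0.094],"roll":0},
    {"gripper":1,"offset":[0.061,0,0.097],"roll":0},
  ],
)

```text
clock: 3.78
tcp_pos: [567.7, 76.1, 154.2]
ee_rot: [0.0, 0.049, 0.999, -0.0]
contact_force: [0.2, 0.4, 0.9]
opening: 0.0
grip_force: 0.5
```

step_arm(
  motion=[
    {"gripper":1,"offset":[0.011,0,0.004],"roll":0},
    {"gripper":1,"offset":[0.021,0,0.009],"roll":0},
    {"gripper":1,"offset":[0.03,0,0.015],"roll":0},
    {"gripper":1,"offset":[0.039,0,0.022],"roll":0},
    {"gripper":1,"offset":[0.048,0,0.03],"roll":0},
    {"gripper":1,"offset":[0.055,0,0.039],"roll":0},
    {"gripper":1,"offset":[0.06,0,0.046],"roll":0},
    {"gripper":1,"offset":[0.063,0,0.05],"roll":0},
    {"gripper":1,"offset":[0.063,0,0.05],"roll":0},
  ],
)

```text
clock: 4.9
tcp_pos: [505.6, 82.2, 104.0]
ee_rot: [-0.0, 0.049, 0.999, 0.0]
contact_force: [-0.8, -1.0, -0.3]
opening: 0.001
grip_force: 0.0
```

step_arm(
  motion=[
    {"gripper":1,"offset":[0,0,-0.06],"roll":0},
    {"gripper":1,"offset":[-0.02,0,-0.12],"roll":0},
    {"gripper":1,"offset":[-0.07,0,-0.15],"roll":0},
    {"gripper":1,"offset":[-0.13,0,-0.15],"roll":0},
    {"gripper":1,"offset":[-0.13,0,-0.15],"roll":0},
    {"gripper":1,"offset":[-0.13,0,-0.15],"roll":0},
  ],
)

```text
clock: 5.65
tcp_pos: [635.0, 69.6, 253.9]
ee_rot: [-0.001, 0.049, 0.999, 0.0]
contact_force: [-0.0, 0.3, -0.3]
opening: 0.002
grip_force: 0.0
```

```bash
sed -i 's/^H=.*45.\]);/H=np.array([593.4,76,45.]);/; s/^for x,y,z,c in .*/for x,y,z,c in [(7,170,105,(0,0,255)),(7,-170,105,(0,0,255)),(0,-100,5,(255,0,0)),(0,100,5,(255,0,0)),(-128,50,65,(0,255,0)),(-128,-50,65,(0,255,0)),(-7,0,25,(255,0,255))]:/' d.py; python3 d.py w2
```

```text
7 170 105 [512.3 161.7]
7 -170 105 [135.6 161.9]
0 -100 5 [242.2 140.9]
0 100 5 [404.8 140.8]
-128 50 65 [380.2   2.8]
-128 -50 65 [267.7   2.8]
-7 0 25 [323.6 136.5]
[634.65286332  69.67715821 254.41649891] [-1.12663333e-04  4.88112782e-02  9.98808013e-01  1.20028638e-06] 0.001876532507588716 5.7 [554.34142423  78.10786824 397.04030041]
```

View pics/w2.png

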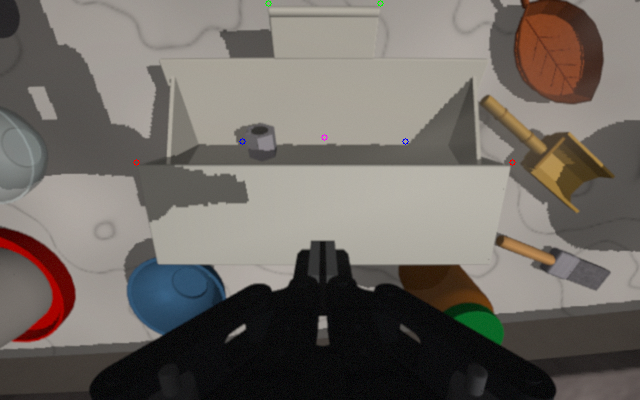

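The bin is fully out, and the nut shows at (262,141). I'll enlarge it to see how it lies.

```bash
python3 -c "
import cv2
a=cv2.imread('pics/w2.png')[105:170,215:315];cv2.imwrite('pics/c2.png',cv2.resize(a,None,fx=7,fy=7,interpolation=cv2.INTER_CUBIC))"
```

```text
(no output)
```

View pics/c2.png

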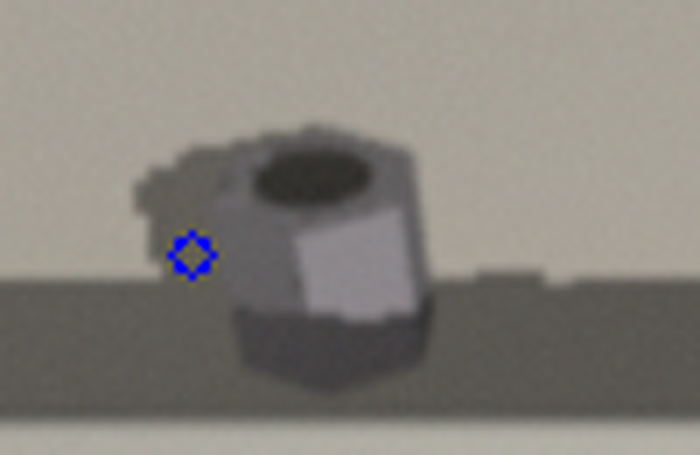

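```bash
cat > e.py <<'E'
from h import *
p=camera_params("wrist");H=np.array([595,76,45.]);ex=np.array([.9954,-.0965,0]);ey=np.array([.0965,.9954,0])
g=lambda u,v:(215+(u+.5)/7-.5,105+(v+.5)/7-.5)
for n,uv,h in [("facevertex top",g(297,235),48),("hole ctr",g(312,178),34),("rfL",(137,165),105),("rfR",(512,165),105),("right flat lo",g(425,300),28),("left flat lo",g(235,300),28),("top rear vertex",g(308,315),36)]:
    q=atz(p,uv,45+h)-H;print(n,(q@ex).round(1),(q@ey).round(1))
s=observe();q=s["tcp_pos"]-H;print("tcp",q@ex,q@ey,q[2],quat(s["ee_rot"]).as_matrix().round(3).tolist())
E
python3 e.py
```

```text
facevertex top -9.4 -71.8
hole ctr -16.9 -72.0
rfL 8.1 -169.7
rfR 8.2 170.7
right flat lo 3.3 -55.9
left flat lo 3.2 -87.4
top rear vertex 4.5 -73.7
tcp 40.080614377410065 -2.4672554086729575 209.41649890726308 [[-0.995, 0.098, -0.0], [0.098, 0.995, 0.0], [0.0, -0.0, -1.0]]
```

step_arm(
  motion=[
    {"gripper":0.41,"offset":[0.05,-0.069,0],"roll":0},
    {"gripper":0.41,"offset":[0.05,-0.069,0],"roll":0},
    {"gripper":0.41,"offset":[0.05,-0.069,0.06],"roll":0},
    {"gripper":0.41,"offset":[0.05,-0.069,0.12],"roll":0},
    {"gripper":0.41,"offset":[0.05,-0.069,0.15],"roll":0},
    {"gripper":0.41,"offset":[0.05,-0.069,0.164],"roll":0},
    {"gripper":0.41,"offset":[0.05,-0.069,0.172],"roll":0},
    {"gripper":0.41,"offset":[0.05,-0.069,0.174],"roll":0},
    {"gripper":0.41,"offset":[0.05,-0.069,0.174],"roll":0},
  ],
)

```text
clock: 6.82
tcp_pos: [579.6, 5.6, 81.6]
ee_rot: [0.001, 0.049, 0.999, -0.0]
contact_force: [0.2, 0.4, 0.6]
opening: 0.592
grip_force: 0.0
```

step_arm(
  motion=[
    {"gripper":0.41,"offset":[0,0,0.001],"roll":0},
    {"gripper":0.41,"offset":[0,0,0.002],"roll":0},
    {"gripper":0.41,"offset":[0,0,0.002],"roll":0},
  ],
)

```text
clock: 7.2
tcp_pos: [578.7, 5.8, 78.3]
ee_rot: [-0.0, 0.049, 0.999, -0.0]
contact_force: [0.3, 0.1, 0.2]
opening: 0.591
grip_force: 0.0
```

Next I close slowly at low force.

step_arm(
  motion=[
    {"gripper":0.55,"offset":[0,0,0],"roll":0},
    {"gripper":0.65,"offset":[0,0,0],"roll":0},
    {"gripper":0.75,"offset":[0,0,0],"roll":0},
    {"gripper":0.85,"offset":[0,0,0],"roll":0},
    {"gripper":0.85,"offset":[0,0,0],"roll":0},
    {"gripper":0.85,"offset":[0,0,0],"roll":0},
  ],
  force=30,
)

```text
clock: 7.95
tcp_pos: [578.7, 5.7, 78.4]
ee_rot: [-0.0, 0.049, 0.999, -0.0]
contact_force: [-2.6, 0.7, 3.0]
opening: 0.338
grip_force: 29.7
```

step_arm(
  motion=[
    {"gripper":0.85,"offset":[0.003,0,-0.004],"roll":0},
    {"gripper":0.85,"offset":[0.008,0,-0.012],"roll":0},
    {"gripper":0.85,"offset":[0.014,0,-0.03],"roll":0},
    {"gripper":0.85,"offset":[0.02,0,-0.06],"roll":0},
    {"gripper":0.85,"offset":[0.02,0,-0.1],"roll":0},
    {"gripper":0.85,"offset":[0.02,0,-0.13],"roll":0},
    {"gripper":0.85,"offset":[0.02,0,-0.13],"roll":0},
  ],
)

```text
clock: 8.82
tcp_pos: [560.3, 7.5, 211.4]
ee_rot: [0.003, 0.049, 0.999, -0.0]
contact_force: [-0.4, -0.8, -1.9]
opening: 0.334
grip_force: 29.7
```

```bash
cat > f.py <<'E'
from h import *
p=camera_params("wrist");im=get_image("wrist");cv2.imwrite("pics/w3full.png",im)
cv2.imwrite("pics/w3.png",im)
s=observe();print(s["tcp_pos"],s["opening"],s["grip_force"],s["contact_force"])
for o in outline_of("wrist","dish_in"):
    m=o["pixels"].astype(np.uint8);M=cv2.moments(m,True);c=(M["m10"]/M["m00"],M["m01"]/M["m00"]);print(o["rect"],c,atz(p,c,18),im[m>0].mean(0))
E
python3 f.py
```

```text
[559.03120077   7.67321518 208.96429977] 0.3344527447459553 29.718593984525796 [-0.44092104  0.69387898 -2.15789439]
[609.0, 101.2, 61.9, 125.7] (613.6149056603773, 104.66792452830188) [508.59384353 355.92697451  18.        ] [ 43.45018868  65.13509434 114.61849057]
```

View pics/w3.png

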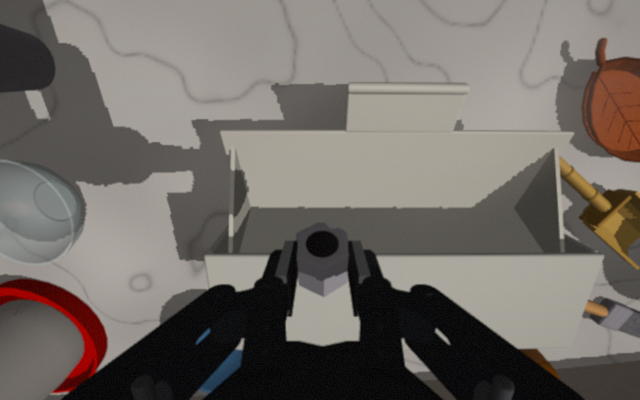

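The nut is held at the fingertips at (322,245), and the bin is empty and open. I'll carry it above the terracotta dish.

step_arm(
  motion=[
    {"gripper":0.85,"offset":[0.02,0.04,0],"roll":0},
    {"gripper":0.85,"offset":[0.03,0.09,0],"roll":0},
    {"gripper":0.85,"offset":[0.04,0.14,0],"roll":0},
    {"gripper":0.85,"offset":[0.05,0.19,0],"roll":0},
    {"gripper":0.85,"offset":[0.06,0.24,0],"roll":0},
    {"gripper":0.85,"offset":[0.065,0.29,0],"roll":0},
    {"gripper":0.85,"offset":[0.07,0.33,0],"roll":0},
    {"gripper":0.85,"offset":[0.07,0.355,0],"roll":0},
    {"gripper":0.85,"offset":[0.07,0.355,0],"roll":0},
    {"gripper":0.85,"offset":[0.07,0.355,0],"roll":0},
  ],
)

```text
clock: 10.18
tcp_pos: [523.1, 366.9, 206.4]
ee_rot: [-0.001, 0.049, 0.999, -0.001]
contact_force: [0.5, 0.1, -1.4]
opening: 0.331
grip_force: 29.9
```

```bash
sed -i 's/w3/w4/g' f.py; python3 f.py
```

```text
[523.39878131 366.74457385 206.9289304 ] 0.3340248476166183 29.866021137604548 [ 0.44865202 -0.58196675  0.09301379]
[503.1, 118.0, 148.5, 87.4] (511.5466318165617, 117.1923488178686) [473.15689981 591.77276006  18.        ] [57.82143281 59.93608174 64.73125817]
[320.2, 164.2, 110.1, 111.3] (324.8679323153116, 170.72059430458108) [515.30607141 371.33838569  18.        ] [ 40.61370202  72.16577246 137.65015821]
```

View pics/w4.png

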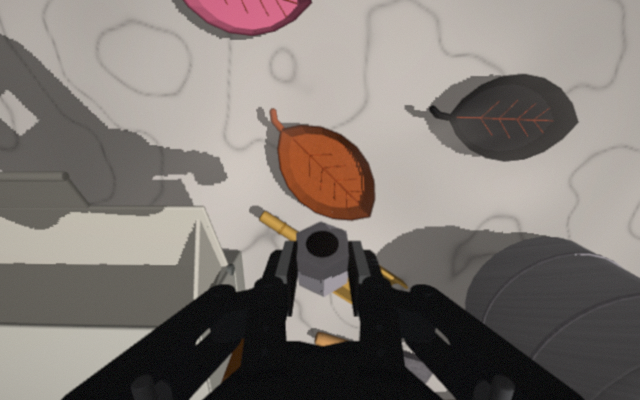

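The dish is at (325,171) in the wrist view, its tip at (370,217) and stalk at (275,120). This puts its middle at about (515,371), so I move there and go down.

step_arm(
  motion=[
    {"gripper":0.85,"offset":[0.01,0.003,0.0],"roll":0},
    {"gripper":0.85,"offset":[0.01,0.003,0.05],"roll":0},
    {"gripper":0.85,"offset":[0.01,0.003,0.1],"roll":0},
    {"gripper":0.85,"offset":[0.01,0.003,0.135],"roll":0},
    {"gripper":0.85,"offset":[0.01,0.003,0.15],"roll":0},
    {"gripper":0.85,"offset":[0.01,0.003,0.157],"roll":0},
    {"gripper":0.85,"offset":[0.01,0.003,0.157],"roll":0},
  ],
)

```text
clock: 11.15
tcp_pos: [514.9, 372.1, 52.4]
ee_rot: [0.001, 0.049, 0.999, 0.0]
contact_force: [0.0, 0.4, -0.9]
opening: 0.334
grip_force: 29.9
```

step_arm(
  motion=[
    {"gripper":0.85,"offset":[0,0,0.002],"roll":0},
    {"gripper":0.85,"offset":[0,0,0.004],"roll":0},
    {"gripper":0.85,"offset":[0,0,0.006],"roll":0},
    {"gripper":0.85,"offset":[0,0,0.007],"roll":0},
    {"gripper":0.85,"offset":[0,0,0.007],"roll":0},
  ],
)

```text
clock: 11.78
tcp_pos: [514.1, 371.8, 44.1]
ee_rot: [-0.0, 0.049, 0.999, -0.0]
contact_force: [-0.4, 0.2, -1.5]
opening: 0.334
grip_force: 29.9
```

step_arm(
  motion=[
    {"gripper":0.85,"offset":[0,0,0.001],"roll":0},
    {"gripper":0.85,"offset":[0,0,0.002],"roll":0},
    {"gripper":0.85,"offset":[0,0,0.003],"roll":0},
    {"gripper":0.85,"offset":[0,0,0.003],"roll":0},
  ],
  force=22,
)

```text
clock: 12.28
tcp_pos: [514.1, 371.7, 41.1]
ee_rot: [-0.0, 0.049, 0.999, -0.0]
contact_force: [-0.2, -0.3, -1.1]
opening: 0.333
grip_force: 29.9
```

step_arm(
  motion=[
    {"gripper":0.85,"offset":[0,0,0.001],"roll":0},
    {"gripper":0.85,"offset":[0,0,0.002],"roll":0},
    {"gripper":0.85,"offset":[0,0,0.002],"roll":0},
  ],
)

```text
clock: 12.65
tcp_pos: [514.1, 371.7, 39.2]
ee_rot: [-0.0, 0.049, 0.999, -0.0]
contact_force: [0.1, 0.7, -0.4]
opening: 0.335
grip_force: 29.9
```

step_arm(
  motion=[
    {"gripper":0.85,"offset":[0,0,0.001],"roll":0},
    {"gripper":0.85,"offset":[0,0,0.001],"roll":0},
  ],
)

```text
clock: 12.9
tcp_pos: [514.2, 371.8, 38.4]
ee_rot: [0.0, 0.049, 0.999, 0.0]
contact_force: [-0.3, -0.6, -0.3]
opening: 0.341
grip_force: 30.0
```

step_arm(
  motion=[
    {"gripper":0.85,"offset":[0,0,0.001],"roll":0},
    {"gripper":0.85,"offset":[0,0,0.001],"roll":0},
  ],
)

```text
clock: 13.15
tcp_pos: [514.4, 371.9, 37.9]
ee_rot: [0.0, 0.049, 0.999, 0.0]
contact_force: [-2.4, -1.0, 3.9]
opening: 0.335
grip_force: 30.5
```

step_arm(
  motion=[
    {"gripper":0.85,"offset":[0,0,0.001],"roll":0},
    {"gripper":0.85,"offset":[0,0,0.001],"roll":0},
  ],
)

```text
clock: 13.4
tcp_pos: [514.5, 372.0, 37.6]
ee_rot: [0.0, 0.049, 0.999, 0.0]
contact_force: [-3.6, -1.0, 9.6]
opening: 0.334
grip_force: 31.0
```

Contact is made. I ease the grip to 20 N so the nut can swivel flat.

step_arm(
  motion=[
    {"gripper":0.75,"offset":[0,0,0.0],"roll":0},
    {"gripper":0.75,"offset":[0,0,0.001],"roll":0},
    {"gripper":0.75,"offset":[0,0,0.001],"roll":0},
  ],
  force=20,
)

```text
clock: 13.78
tcp_pos: [514.6, 372.1, 37.4]
ee_rot: [0.0, 0.049, 0.999, -0.0]
contact_force: [-6.0, -2.2, 13.0]
opening: 0.331
grip_force: 31.6
```

step_arm(
  motion=[
    {"gripper":0.7,"offset":[0,0,0.001],"roll":0},
    {"gripper":0.7,"offset":[0,0,0.001],"roll":0},
  ],
)

```text
clock: 14.02
tcp_pos: [514.8, 372.2, 37.2]
ee_rot: [0.0, 0.049, 0.999, -0.0]
contact_force: [-8.0, -4.9, 17.5]
opening: 0.341
grip_force: 32.1
```

step_arm(
  motion=[
    {"gripper":0.7,"offset":[0,0,-0.002],"roll":0},
    {"gripper":0.68,"offset":[0,0,-0.003],"roll":0},
    {"gripper":0.67,"offset":[0,0,-0.003],"roll":0},
    {"gripper":0.665,"offset":[0,0,-0.003],"roll":0},
    {"gripper":0.66,"offset":[0,0,-0.003],"roll":0},
  ],
)

```text
clock: 14.65
tcp_pos: [514.3, 371.9, 37.6]
ee_rot: [0.0, 0.049, 0.999, 0.0]
contact_force: [-2.4, -0.6, 5.2]
opening: 0.342
grip_force: 18.6
```

step_arm(
  motion=[
    {"gripper":0.655,"offset":[0,0,0],"roll":0},
    {"gripper":0.65,"offset":[0,0,0.0],"roll":0},
  ],
)

```text
clock: 14.9
tcp_pos: [514.3, 372.0, 37.5]
ee_rot: [0.0, 0.049, 0.999, 0.0]
contact_force: [-2.2, -0.8, 4.4]
opening: 0.352
grip_force: 4.1
```

The grip is down to 4 N, so I press down gently to swivel the nut flat before releasing.

step_arm(
  motion=[
    {"gripper":0.65,"offset":[0,0,0.002],"roll":0},
    {"gripper":0.65,"offset":[0,0,0.004],"roll":0},
    {"gripper":0.65,"offset":[0,0,0.004],"roll":0},
  ],
)

```text
clock: 15.28
tcp_pos: [514.3, 371.9, 33.6]
ee_rot: [-0.0, 0.049, 0.999, 0.0]
contact_force: [-2.1, -1.1, 6.9]
opening: 0.349
grip_force: 6.2
```

step_arm(
  motion=[
    {"gripper":0.645,"offset":[0,0,0.001],"roll":0},
    {"gripper":0.645,"offset":[0,0,0.001],"roll":0},
  ],
)

```text
clock: 15.52
tcp_pos: [513.9, 371.6, 31.5]
ee_rot: [-0.0, 0.049, 0.999, -0.0]
contact_force: [-0.7, 0.5, -0.7]
opening: 0.349
grip_force: 0.2
```

Next I open a little and rise clear.

step_arm(
  motion=[
    {"gripper":0.6,"offset":[0,0,0],"roll":0},
    {"gripper":0.55,"offset":[0,0,0],"roll":0},
    {"gripper":0.5,"offset":[0,0,0],"roll":0},
    {"gripper":0.4,"offset":[0,0,0],"roll":0},
    {"gripper":0.4,"offset":[0,0,0],"roll":0},
    {"gripper":0.4,"offset":[0,0,-0.02],"roll":0},
    {"gripper":0.4,"offset":[0,0,-0.06],"roll":0},
    {"gripper":0.4,"offset":[0,0,-0.12],"roll":0},
    {"gripper":0.4,"offset":[0,0,-0.17],"roll":0},
    {"gripper":0.4,"offset":[0,0,-0.17],"roll":0},
    {"gripper":1,"offset":[0,0,-0.17],"roll":0},
  ],
)

```text
clock: 16.9
tcp_pos: [514.0, 371.7, 202.9]
ee_rot: [0.0, 0.049, 0.999, 0.0]
contact_force: [-0.5, -0.5, -0.1]
opening: 0.402
grip_force: 0.0
```

```bash
sed -i 's/w4/w5/g' f.py; python3 f.py;python3 -c "
import cv2
a=cv2.imread('pics/w5full.png')[100:280,200:440];cv2.imwrite('pics/w5.png',cv2.resize(a,None,fx=3,fy=3))"
```

```text
[513.44309298 371.45257931 201.46149474] 0.31044361946571886 0.0 [ 0.20207102 -0.35678385 -0.72165339]
[497.6, 126.4, 146.9, 87.5] (508.1649721617042, 125.46925683853789) [473.25816107 591.77321763  18.        ] [56.11220044 58.18312757 62.73142096]
[240.1, 22.6, 138.5, 45.3] (242.79067662367052, 17.84702421362299) [337.91158759 307.60877749  18.        ] [110.27834352  87.66395112 173.14686581]
[317.3, 175.7, 112.2, 111.6] (320.3062730627306, 179.18674795443607) [515.88640119 370.03371093  18.        ] [ 37.06529761  66.41954115 127.36627627]
```

View pics/w5.png

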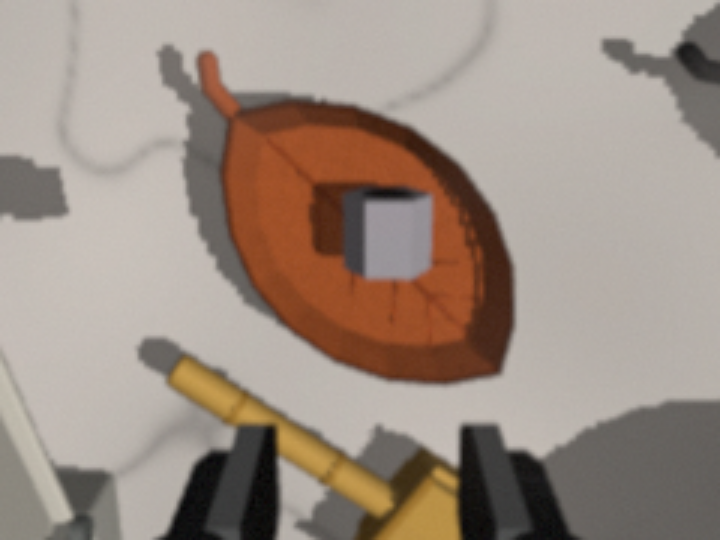

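The nut lies on a flat in the middle of the terracotta dish, at crop (390,235), and the dish and scoop have not moved. Next is shutting the bin, starting with a move to the front of the tab.

step_arm(
  motion=[
    {"gripper":1,"offset":[0.05,-0.05,0],"roll":0},
    {"gripper":1,"offset":[0.05,-0.1,0],"roll":0},
    {"gripper":1,"offset":[0.05,-0.16,0],"roll":0},
    {"gripper":1,"offset":[0.05,-0.22,0],"roll":0},
    {"gripper":1,"offset":[0.05,-0.286,0],"roll":0},
    {"gripper":1,"offset":[0.05,-0.286,0],"roll":0},
    {"gripper":1,"offset":[0.05,-0.286,0.05],"roll":0},
    {"gripper":1,"offset":[0.05,-0.286,0.09],"roll":0},
    {"gripper":1,"offset":[0.05,-0.286,0.11],"roll":0},
    {"gripper":1,"offset":[0.05,-0.286,0.11],"roll":0},
  ],
)

```text
clock: 18.25
tcp_pos: [434.3, 92.9, 89.8]
ee_rot: [-0.003, 0.048, 0.999, 0.0]
contact_force: [0.1, -0.5, 0.2]
opening: 0.003
grip_force: 0.0
```

step_arm(
  motion=[
    {"gripper":1,"offset":[-0.012,0,0.002],"roll":0},
    {"gripper":1,"offset":[-0.02,0,0.002],"roll":0},
    {"gripper":1,"offset":[-0.024,0,0.002],"roll":0},
    {"gripper":1,"offset":[-0.026,0,-0.002],"roll":0},
  ],
)

```text
clock: 18.75
tcp_pos: [458.9, 90.1, 93.4]
ee_rot: [-0.006, 0.049, 0.999, 0.0]
contact_force: [-14.2, 2.0, 5.2]
opening: 0.002
grip_force: 6.8
```

step_arm(
  motion=[
    {"gripper":1,"offset":[-0.002,0,-0.006],"roll":0},
    {"gripper":1,"offset":[-0.006,0,-0.013],"roll":0},
    {"gripper":1,"offset":[-0.011,0,-0.021],"roll":0},
    {"gripper":1,"offset":[-0.017,0,-0.029],"roll":0},
  ],
)

```text
clock: 19.25
tcp_pos: [479.6, 88.1, 124.2]
ee_rot: [-0.0, 0.049, 0.999, 0.0]
contact_force: [-2.9, 0.9, 1.4]
opening: 0.002
grip_force: 1.4
```

step_arm(
  motion=[
    {"gripper":1,"offset":[-0.007,0,-0.007],"roll":0},
    {"gripper":1,"offset":[-0.014,0,-0.014],"roll":0},
    {"gripper":1,"offset":[-0.021,0,-0.021],"roll":0},
    {"gripper":1,"offset":[-0.029,0,-0.027],"roll":0},
    {"gripper":1,"offset":[-0.038,0,-0.032],"roll":0},
    {"gripper":1,"offset":[-0.047,0,-0.036],"roll":0},
    {"gripper":1,"offset":[-0.056,0,-0.039],"roll":0},
    {"gripper":1,"offset":[-0.066,0,-0.04],"roll":0},
    {"gripper":1,"offset":[-0.076,0,-0.04],"roll":0},
    {"gripper":1,"offset":[-0.087,0,-0.04],"roll":0},
    {"gripper":1,"offset":[-0.096,0,-0.04],"roll":0},
    {"gripper":1,"offset":[-0.102,0,-0.04],"roll":0},
  ],
)

```text
clock: 20.75
tcp_pos: [581.3, 77.8, 163.2]
ee_rot: [-0.0, 0.049, 0.999, -0.0]
contact_force: [-0.6, 0.4, -0.4]
opening: 0.003
grip_force: 0.0
```

Next I press home until the stop is felt.

step_arm(
  motion=[
    {"gripper":1,"offset":[-0.003,0,0],"roll":0},
    {"gripper":1,"offset":[-0.005,0,0],"roll":0},
    {"gripper":1,"offset":[-0.005,0,0],"roll":0},
  ],
)

```text
clock: 21.12
tcp_pos: [584.0, 77.6, 163.1]
ee_rot: [-0.003, 0.049, 0.999, -0.0]
contact_force: [-7.7, -0.4, 5.3]
opening: -0.001
grip_force: 3.9
```

step_arm(
  motion=[
    {"gripper":1,"offset":[-0.002,0,0],"roll":0},
    {"gripper":1,"offset":[-0.003,0,0],"roll":0},
    {"gripper":1,"offset":[-0.003,0,0],"roll":0},
  ],
)

```text
clock: 21.5
tcp_pos: [584.1, 77.6, 163.0]
ee_rot: [-0.007, 0.048, 0.999, -0.0]
contact_force: [-21.1, -0.4, 13.1]
opening: 0.0
grip_force: 10.3
```

The stop is solid: 21 N with no further travel. I back off, rise and check.

step_arm(
  motion=[
    {"gripper":1,"offset":[0.01,0,0],"roll":0},
    {"gripper":1,"offset":[0.03,0,0],"roll":0},
    {"gripper":1,"offset":[0.05,0,-0.04],"roll":0},
    {"gripper":1,"offset":[0.04,0,-0.09],"roll":0},
    {"gripper":1,"offset":[0.0,0,-0.1],"roll":0},
    {"gripper":1,"offset":[-0.045,0,-0.1],"roll":0},
    {"gripper":1,"offset":[-0.045,0,-0.1],"roll":0},
    {"gripper":1,"offset":[-0.045,0,-0.1],"roll":0},
  ],
)

```text
clock: 22.5
tcp_pos: [633.0, 72.8, 262.8]
ee_rot: [-0.0, 0.049, 0.999, 0.0]
contact_force: [0.7, -0.2, -0.7]
opening: 0.005
grip_force: 0.0
```

```bash
python3 d.py w6
python3 - <<'E'
from h import *
a=get_image("wrist")[0:280];b=get_image("top")[120:260,225:415]
b=cv2.resize(b,(380,280));cv2.imwrite("pics/end.png",cv2.resize(np.hstack([a[:,100:],b]),(800,243)))
E
```

```text
7 170 105 [502.4 162.4]
7 -170 105 [138.9 162.6]
0 -100 5 [241.8 141.9]
0 100 5 [400.3 141.8]
-128 50 65 [374.9   9.1]
-128 -50 65 [266.3   9.2]
-7 0 25 [321.  137.8]
[632.74398716  72.94710341 263.09020262] [-2.51900748e-04  4.87687086e-02  9.98810066e-01  3.37344892e-05] 0.001991276150545974 22.55 [552.2735262   81.37724883 405.97247278]
```

View pics/end.png

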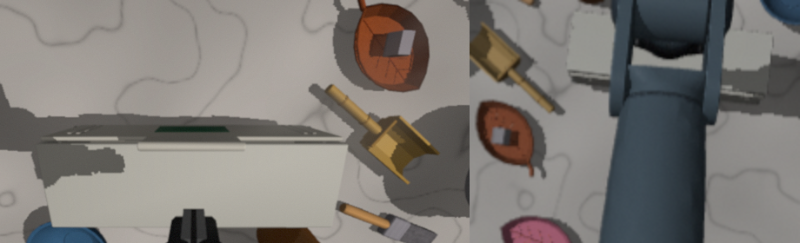

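The bin is shut, with its tab upright at (190,146), and the nut lies in the dish at (395,42). The robot is touching nothing.

```bash
python3 -c "
from rig import *
print(hand_in())"
```

```text
the job is handed in; nothing more can be done
None
```

The job is handed in at about 23 s: the nut lies on the floor of the terracotta dish, the bin is pushed fully shut, and in the last pictures the dish and scoop had not moved; I never went near the bowl or cup, but did not re-check them.

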